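# Brush out the glass jar and hang the brush back

## Robot

A 6-joint arm with a two-finger parallel gripper is mounted at the origin on a cart in front of the work surface, level with it; the furniture and walls round the work are solid. World frame = base frame: x ahead of the robot, y to its left, z up, the work surface at z = 0. Lengths are in m, angles in degrees, forces in N, time in s.
With the tool pointing down it reaches from about 0.3 to 0.75 m from the base axis. Payload 8.5 kg.
Tool frame: the origin (TCP) lies between the finger pads; the fingertips stand 17 mm ahead of it and the grasp point (between the pads) lies 2 mm behind it; z points along the fingers, y is the direction in which the jaws open and shut (so a half turn about z gives the same grasp; the last joint's range is limited). The gripper opens to 85 mm and grips with 20 to 120 N. Pads are 22 mm wide; open, the fingers measure 114 mm over their backs; the gripper's body (76 mm by 85 mm) begins 54 mm behind the grasp point. The pads swing forward as they close: fully open they stand 13 mm farther back than shut.
Start: joints at [-12.336, 21.807, 74.336, -0, 83.858, -12.336], TCP at [0.55, 0, 0.248] pointing down, gripper open.
Joint ranges: [-178.18, 178.18], [-50.72, 133.34], [12.68, 142.11], [-81.47, 261.47], [9.98, 163.14], [-165.26, 165.26]. Speed limits (degrees/s): [136.94, 136.94, 180, 180, 180, 180].

## Interface

Orientations are given as a 3x3 rotation matrix whose columns are the frame's x, y, z axes.
In Python, from rig import readout, eyes, env gives the robot as it stands.
- The arm moves only by the tool arm_command, never from a script. Its argument "rows" is text: rows parted by semicolons, each of 7 numbers parted by spaces: the closure, from 0 (fully open) to 1 (shut), then the shift along the tool's x, y, z in mm, then the turn, a rotation vector about the tool's x, y, z in degrees. In form: grip dx dy dz rx ry rz; .... A call has 1 to 5 rows; each row shifts and turns the commanded pose from where the row before left it, along the tool's axes as they then stand; what a row does not reach is not made up. A row lasts 1/12 s, in which the tool goes at most 41.7 mm and 7.16 degrees, less where a joint would pass 70% of its speed; a pose out of reach is approached as far as the arm can. A call with a gripper value outside its range is refused whole. The fingers move at their own pace and stop on an object; "squeeze" is the grip in N (left out, the last holds). Time passes only in rows, so rows that do not move let the fingers close. It gives the time, the measured TCP pose, the force and the opening at its end, in the units of the state.
- readout.observe(): the state, without advancing time (a new reading comes with each control period).
- eyes.get_image(name): name is "scene" or "side" or "wrist"; returns the picture (420x560x3 uint8, red, green, blue); there is no depth.
- eyes.camera_model(name): a dict with "mtx" (3x3 intrinsics, pixels), "view" (4x4, takes a point from world to camera coordinates). Camera axes: x right, y up, looking along -z (the intrinsics and any distortion apply to the point x, -y, -z); pixel columns grow to the right and rows downward; lengths in m; the calibration is good to about 2 mm. A picture is of the moment at which its call begins: read the wrist's pose just before it. camera_model takes no time and is no camera call; for the wrist camera it gives the pose at the moment of the call.
- env.close_job(): hands the job in, once; it reports no verdict.
The state is a dict: "time_s": time; "q": joint angles; "qvel": joint speeds; "joint_efforts": joint torques, N m; "position": TCP position; "tool_rot": TCP orientation; "ft_force": force on the tool from outside, world axes, zero at the start; "wrist_torque": the same for the moment, N m; "grip_width": finger opening in m.
Only numpy, scipy, OpenCV 4.12 (cv2) and the standard library are available. Lean on these libraries where they do the work, as an engineer would, in place of code of your own. Each camera call takes 0.05 s, during which the arm holds its last target. There are 200 camera calls.

## Task

Take the bottle brush from its rack and brush out the open amber glass jar where it stands: with the bristles rubbing the wall, draw them from the jar's floor up almost to the mouth twice along the far wall and then twice along the near wall (near is the side facing the robot). Work gently so that the jar keeps its place, leave everything around it undisturbed, and finally hang the brush back in the rack's fork by its collar, upright and at rest.

Things in the scene. Friction and masses are not known exactly. Their poses are not given: they have to be found in the camera images.
- brush_grip (a point): bottle brush, hanging upright in the rack, handle up: this point is the middle of the white handle (round, 16 mm thick, 65 mm long above the collar), 38 mm above the collar's underside and 178 mm above the brush's tip. Round about its upright z axis; 210 mm long, 85 g.
- brush_collar (a point): centre of the underside of the brush's collar (disc 30 mm in diameter, 5 mm thick, at the handle's lower end). From it a 5 mm wire runs down 100 mm to the bristle head. The wire springs sideways, any way, about this point (0.8 N m per rad, 10 mm at the bristles takes 0.55 N, at most 0.25 rad); lengthwise it is stiff.
- brush_head (a point): centre of the bristle head (a cylinder 30 mm in diameter and 40 mm long), 120 mm below the collar's underside when the wire is straight.
- brush_tip (a point): lowest point of the brush, the end of the bristle head, 20 mm below the head's centre and 140 mm below the collar's underside.
- rack_seat (a point): seat of the fixed steel brush rack: middle of its fork, on the upper face, 165 mm up. The slot, 16 mm wide, is open towards -x of this point and ends 10 mm behind it (+x). The tine ends, 28 to 32 mm in front, are turned up 5 mm: lift the collar over them. Post 36 mm behind, no higher than the fork. Nothing of the rack stands above the tine ends. Foot 100 x 76 x 10 mm.
- jar: jar to be brushed out: open straight-sided amber glass jar, screw thread at the mouth, standing loose, 76 mm in outer diameter, 112 mm high, wall 4 mm (inside 68 mm across), floor 5 mm thick, about 0.55 kg. Origin at the centre of its underside; z up, x points away from the robot to its far wall, -x to its near wall.
- wash_bottle_axis (a point): bystander: squeeze wash bottle 67 mm in diameter, body and cap to 169 mm high, with a bent nozzle to 208 mm that reaches 83 mm from this axis, to the rear; the point lies on the bottle's upright axis 80 mm above the bench.
- wash_bottle: the same wash bottle; origin on its underside, 25 mm beside the axis.
- hdpe_bottle: bystander beside the jar: white bottle 48 mm in diameter, 107 mm high; origin at the centre of its underside.
- vial_2: bystander beside the jar: capped vial 25 mm in diameter, 54 mm high; origin at the centre of its underside.
- beaker_50: bystander behind the jar: small clear beaker 46 mm in diameter, 60 mm high; origin at the centre of its underside.
- mortar: bystander behind the rack: porcelain mortar 76 mm in diameter, 46 mm high; origin at the centre of its underside.
Not all that is in view belongs to the job. Several things have the shape of the jar; the one meant has the colours described above. Of the things shaped like the part that bears brush_grip, the white one is meant.

How it is judged:
By the outcome, as a careful person would: the job done as asked, in the order asked, and still so for the second after the job is handed in, with the robot touching nothing.
It also fails if it takes over 66 s, if anything falls off the work surface, if the arm or the gripper's body presses on something with over 40 N, if the wrist force passes 120 N, or if a joint passes its speed limit or range.

## Working session

There is one attempt and no reset: what is moved stays moved. The work goes in short steps, Python scripts to look and compute and a tool call to move; the robot and the scene stay as the last step left them, time stands still between calls to the robot, and variables do not carry over. Pictures are saved under pics/ and viewed, about 8 in all and at most 12, crops included, and the job is handed in when it is done.

Besides the shell and the picture viewer there is one more tool, called after ">>>" by a JSON object that holds its "api" and its "payload", one argument or row to a line. arm_command: Moves the arm, as the interface text tells. Its arguments: {"type":"object","properties":{"rows":{"type":"string"},"squeeze":{"type":"number"}},"required":["rows"]}

```bash
ls; mkdir -p pics; python3 - <<'E'
from rig import readout, eyes, env
import cv2, numpy as np
for n in ["scene","side","wrist"]:
    im=eyes.get_image(n); cv2.imwrite(f"pics/{n}0.png",im[:,:,::-1])
    m=eyes.camera_model(n); print(n,{k:np.round(v,4).tolist() if not isinstance(v,str) else v for k,v in m.items()})
print(readout.observe())
E
```

```text
pics
scene {'mtx': [[483.7033, 0.0, 273.2562], [0.0, 483.7033, 212.6436], [0.0, 0.0, 1.0]], 'view': [[0.7411, -0.6713, -0.0084, -0.3981], [0.2953, 0.3146, 0.9021, -0.3043], [-0.603, -0.6711, 0.4314, -0.6912], [0.0, 0.0, 0.0, 1.0]]}
side {'mtx': [[452.0617, 0.0, 275.2819], [0.0, 452.0617, 203.5668], [0.0, 0.0, 1.0]], 'view': [[-0.9923, -0.1234, 0.0127, 0.5788], [0.0779, -0.5404, 0.8378, -0.124], [-0.0965, 0.8323, 0.5458, -1.0888], [0.0, 0.0, 0.0, 1.0]]}
wrist {'mtx': [[330.7152, 0.0, 271.9308], [0.0, 330.7152, 211.5989], [0.0, 0.0, 1.0]], 'view': [[1.0, -0.0002, -0.0016, -0.5501], [-0.0003, 0.9546, -0.298, 0.0389], [0.0015, 0.298, 0.9546, -0.3801], [0.0, 0.0, 0.0, 1.0]]}
{'time_s': 0.15, 'q': array([-1.23355017e+01,  2.18337328e+01,  7.43702367e+01,  6.90559352e-04,
        8.38581263e+01, -1.23379594e+01]), 'qvel': array([-0.09114543, -0.03387184, -0.12108949,  0.00363876,  0.076902  ,
       -0.02157473]), 'joint_efforts': array([ 1.94521621e-03, -4.48624384e+01, -2.31344014e+01, -1.86937300e-04,
        3.77541786e-03, -1.65174959e-05]), 'position': array([5.49811876e-01, 4.44389249e-05, 2.47865246e-01]), 'tool_rot': array([[-4.14701556e-05,  9.99999441e-01, -1.05619393e-03],
       [ 9.99999970e-01,  4.17270860e-05,  2.43239708e-04],
       [ 2.43283644e-04, -1.05618381e-03, -9.99999413e-01]]), 'ft_force': array([-0.23705694, -0.35971092, -0.4334664 ]), 'wrist_torque': array([-0.00499913,  0.01376569, -0.05483406]), 'grip_width': 0.08564714924633862}
```

View pics/scene0.png

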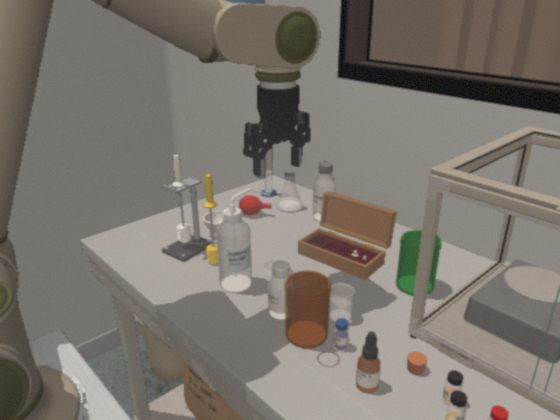

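View pics/side0.png

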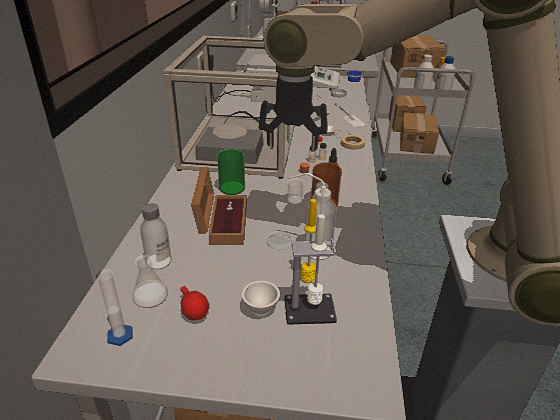

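```bash
python3 - <<'E'
import cv2, numpy as np
a=cv2.imread("pics/scene0.png")[140:270,140:270]; b=cv2.imread("pics/side0.png")[190:330,270:350]
c=cv2.imread("pics/scene0.png")[250:375,255:385]
d=cv2.imread("pics/side0.png")[150:240,280:350]
r=lambda i,w,h:cv2.resize(i,(w,h),interpolation=cv2.INTER_CUBIC)
o=np.hstack([r(a,400,400),r(b,228,400)]); 
cv2.imwrite("pics/z1.png",o)
cv2.imwrite("pics/z2.png",np.hstack([r(c,416,400),r(d,311,400)]))
E
```

```text
(no output)
```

View pics/z1.png

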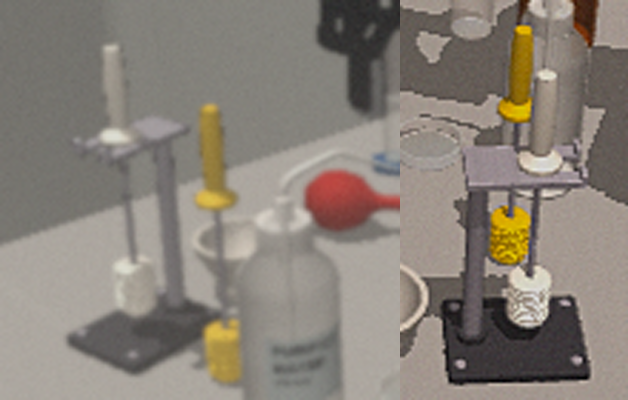

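View pics/z2.png

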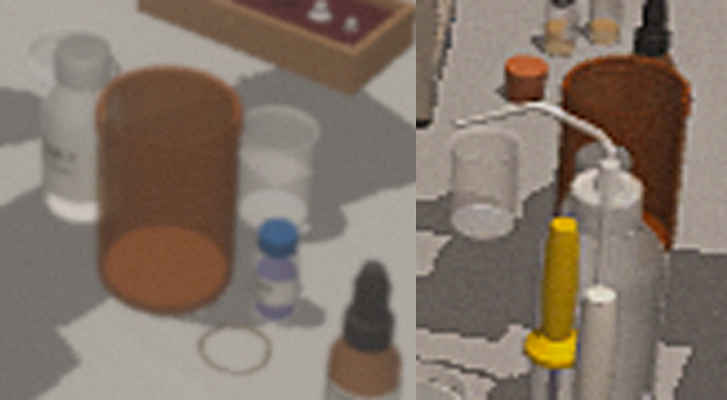

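```bash
cat > h.py <<'E'
from rig import readout, eyes, env
import cv2, numpy as np
def cam(n): 
    m=eyes.camera_model(n); return m["mtx"],np.array(m["view"]),m.get("dist")
def ray(n,px,c=None):
    K,V,_=c or cam(n); x=np.linalg.solve(K,[px[0],px[1],1]); d=V[:3,:3].T@np.array([x[0],-x[1],-x[2]])
    return -V[:3,:3].T@V[:3,3], d
def onz(n,px,z,c=None):
    o,d=ray(n,px,c); return o+d*(z-o[2])/d[2]
def tri(pa,pb,a="scene",b="side"):
    o1,d1=ray(a,pa);o2,d2=ray(b,pb)
    s=np.linalg.lstsq(np.c_[d1,-d2],o2-o1,rcond=None)[0]
    p,q=o1+s[0]*d1,o2+s[1]*d2; return (p+q)/2,np.linalg.norm(p-q)
def proj(n,p,c=None):
    K,V,_=c or cam(n); x=V[:3,:3]@np.asarray(p)+V[:3,3]; u=K@np.array([x[0],-x[1],-x[2]]); return u[:2]/u[2]
E
python3 - <<'E'
from h import *
np.set_printoptions(precision=4,suppress=True)
for n,a,b,z in [("whtop",(176.1,155),(320.9,215.6),.235),("collar top",(177.7,184.5),(319.5,246),.170),
 ("jar rim",(307.8,280.3),(327.3,169.1),.112),("yellow top",(208,175),(313,200),.235),("yellow tip",(213,262),(309,282),.0),
 ("wash top",(235,209),(325,191),.169),("hdpe top",(280,266),None,.107),("vial",(342,323),None,.054),("beaker",(341,293),None,.06)]:
    print(n,tri(a,b) if b else "",onz("scene",a,z),onz("side",b,z) if b else "")
print("jar floor",onz("scene",(306.6,333.8),0))
# amber mask in scene: bounding box
im=cv2.imread("pics/scene0.png"); hsv=cv2.cvtColor(im,cv2.COLOR_BGR2HSV)
m=((hsv[...,0]<15)&(hsv[...,1]>110)).astype(np.uint8); m[:, :255]=0;m[:,350:]=0
n,l,st,c=cv2.connectedComponentsWithStats(m); i=1+st[1:,4].argmax(); print("amber",st[i])
im=cv2.imread("pics/side0.png"); hsv=cv2.cvtColor(im,cv2.COLOR_BGR2HSV)
m=((hsv[...,0]<15)&(hsv[...,1]>110)).astype(np.uint8); m[:, :300]=0;m[:,350:]=0
n,l,st,c=cv2.connectedComponentsWithStats(m); i=1+st[1:,4].argmax(); print("amber side",st[i])
E
```

```text
whtop (array([0.4752, 0.2407, 0.2343]), np.float64(0.0022457456737696086)) [0.4759 0.2399 0.235 ] [0.4743 0.2429 0.235 ]
collar top (array([0.473 , 0.2421, 0.1664]), np.float64(0.0016513291088683304)) [0.4696 0.2348 0.17  ] [0.4723 0.2474 0.17  ]
jar rim (array([ 0.4671, -0.162 ,  0.1124]), np.float64(0.006040920410377078)) [ 0.4717 -0.1608  0.112 ] [ 0.4648 -0.1588  0.112 ]
yellow top (array([0.4928, 0.1507, 0.2088]), np.float64(0.0025464012897277216)) [0.4565 0.0946 0.235 ] [0.491  0.1933 0.235 ]
yellow tip (array([ 0.4909,  0.1562, -0.0033]), np.float64(0.006690402408718855)) [0.4918 0.1522 0.    ] [0.4879 0.1622 0.    ]
wash top (array([0.4733, 0.0445, 0.1707]), np.float64(0.012101279605409281)) [0.4843 0.0508 0.169 ] [0.4684 0.0485 0.169 ]
hdpe top  [ 0.4738 -0.0894  0.107 ] 
vial  [ 0.4855 -0.2286  0.054 ] 
beaker  [ 0.5433 -0.1764  0.06  ] 
jar floor [ 0.4701 -0.1629  0.    ]
amber [ 286  272   44   75 2707]
amber side [313 162  29  45 669]
```

>>> {"api": "arm_command", "payload": {
  "rows": "0 0 0 -30 0 0 0; 0 0 0 -30 0 0 0; 0 20 -6 -20 0 0 0; 0 35 -11 0 0 0 0; 0 38 -12 0 0 0 0",
  "squeeze": 50
}}

```text
time_s: 0.57
position: [0.5211, 0.0931, 0.3291]
tool_rot: [[0.003, 1.0, 0.002], [1.0, -0.003, -0.0], [-0.0, 0.002, -1.0]]
ft_force: [0.4, 0.0, -0.3]
grip_width: 0.0853
```

>>> {"api": "arm_command", "payload": {
  "rows": "0 38 -12 0 0 0 0; 0 38 -12 0 0 0 0; 0 38 -12 0 0 0 0; 0 34 -11 0 0 0 0; 0 0 0 0 0 0 0"
}}

```text
time_s: 0.98
position: [0.4716, 0.2458, 0.3283]
tool_rot: [[-0.006, 1.0, -0.001], [1.0, 0.006, 0.001], [0.001, -0.001, -1.0]]
ft_force: [1.2, -0.7, 0.3]
grip_width: 0.0856
```

```bash
python3 - <<'E'
from h import *
np.set_printoptions(precision=4,suppress=True)
c=cam("wrist"); im=eyes.get_image("wrist"); cv2.imwrite("pics/w1.png",im[:,:,::-1])
s=readout.observe(); print(s["time_s"],s["position"],s["tool_rot"],c[2])
np.savez("w1.npz",K=c[0],V=c[1])
for p in [(.474,.241,.235),(.473,.241,.17)]: print(proj("wrist",p,c))
E
```

```text
1.0333 [0.4727 0.2435 0.3282] [[-0.0047  1.     -0.0005]
 [ 1.      0.0047  0.0002]
 [ 0.0002 -0.0005 -1.    ]] None
[274.4834 228.4771]
[272.9193 203.3073]
```

View pics/w1.png

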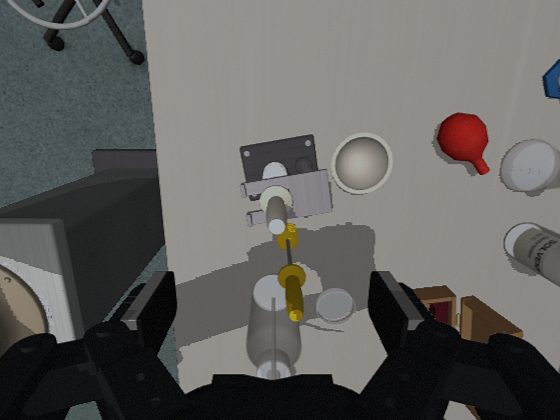

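```bash
python3 - <<'E'
from h import *
np.set_printoptions(precision=4,suppress=True)
d=np.load("w1.npz"); c=(d["K"],d["V"],None)
for n,p,z in [("htop",(277.5,227.5),.235),("collar",(276,200),.17),("fr1",(327,170),.165),("fr2",(331,212),.165),("t1",(243,184),.17),("t2",(249,222),.17),("foot1",(241,147),.01),("foot2",(313,135),.01),("ytop",(296,315),.21),("mortar",(361,163),.046),("wash",(274,374),.169)]:
    print(n,onz("wrist",p,z,c))
im=cv2.imread("pics/w1.png")[125:245,220:345]
cv2.imwrite("pics/z3.png",cv2.resize(im,(625,600),interpolation=cv2.INTER_CUBIC))
E
```

```text
htop [0.4761 0.2417 0.235 ]
collar [0.4757 0.2441 0.17  ]
fr1 [0.5204 0.2704 0.165 ]
fr2 [0.5262 0.2316 0.165 ]
t1 [0.4466 0.2584 0.17  ]
t2 [0.4514 0.2232 0.17  ]
foot1 [0.4307 0.273  0.01  ]
foot2 [0.5255 0.289  0.01  ]
ytop [0.4933 0.1531 0.21  ]
mortar [0.5819 0.2582 0.046 ]
wash [0.4754 0.0518 0.169 ]
```

View pics/z3.png

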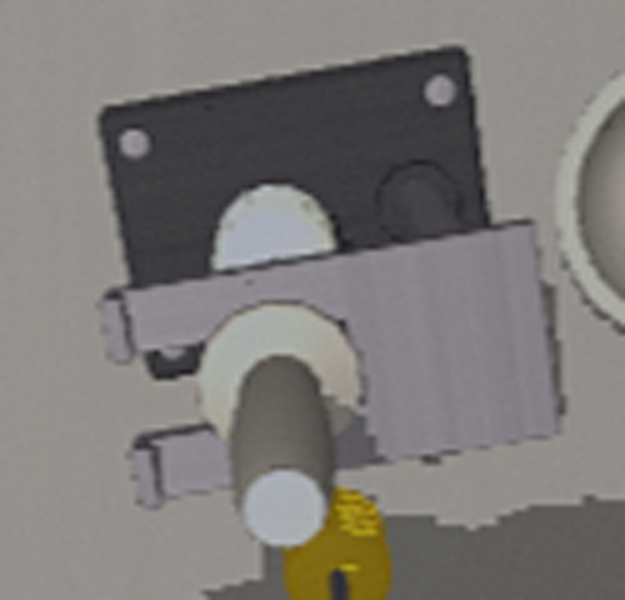

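>>> {"api": "arm_command", "payload": {
  "rows": "0 -1 3 -0 0 0 0; 0 0 0 20 0 0 0; 0 0 0 30 0 0 0; 0 0 0 30 0 0 0; 0 0 0 25 0 0 0"
}}

```text
time_s: 1.45
position: [0.4773, 0.2384, 0.2214]
tool_rot: [[0.002, 1.0, -0.001], [1.0, -0.002, -0.001], [-0.001, -0.001, -1.0]]
ft_force: [0.7, -0.3, -0.3]
grip_width: 0.0853
```

>>> {"api": "arm_command", "payload": {
  "rows": "0 0 0 15 0 0 0; 0 0 0 7 0 0 0; 0 0 0 0 0 0 0; 0 0 0 0 0 0 0"
}}

```text
time_s: 1.78
position: [0.4778, 0.2393, 0.202]
tool_rot: [[0.001, 1.0, 0.001], [1.0, -0.001, 0.0], [0.0, 0.001, -1.0]]
ft_force: [-0.5, 1.1, 0.4]
grip_width: 0.0851
```

```bash
python3 - <<'E'
from h import *
np.set_printoptions(precision=4,suppress=True)
c=cam("wrist"); im=eyes.get_image("wrist"); cv2.imwrite("pics/w2.png",im[:,:,::-1])
s=readout.observe(); print(s["position"])
for p in [(.476,.2425,.235),(.476,.2425,.17)]: print(proj("wrist",p,c))
cv2.imwrite("pics/z4.png",cv2.resize(im[100:400,120:420,::-1],(600,600)))
E
```

```text
[0.4778 0.2396 0.2025]
[264.5444 337.3746]
[267.1657 254.8341]
```

View pics/z4.png

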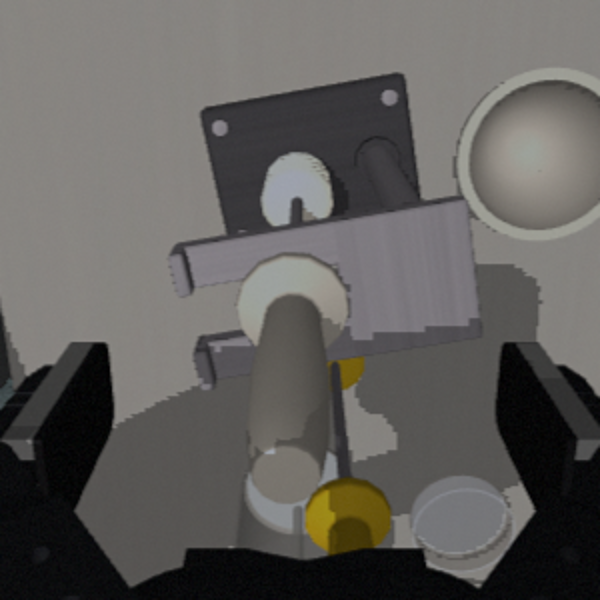

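>>> {"api": "arm_command", "payload": {
  "rows": "0 3 -2 0 0 0 0; 0.3 0 0 0 0 0 0; 0.5 0 0 0 0 0 0; 0.7 0 0 0 0 0 0; 0.9 0 0 0 0 0 0",
  "squeeze": 50
}}

```text
time_s: 2.25
position: [0.475, 0.2431, 0.2016]
tool_rot: [[-0.0, 1.0, 0.0], [1.0, 0.0, 0.0], [0.0, 0.0, -1.0]]
ft_force: [0.6, 0.6, 0.2]
grip_width: 0.0389
```

>>> {"api": "arm_command", "payload": {
  "rows": "1 0 0 0 0 0 0; 1 0 0 0 0 0 0; 1 0 0 0 0 0 0; 1 0 0 0 0 0 0; 1 0 0 0 0 0 0"
}}

```text
time_s: 2.67
position: [0.475, 0.243, 0.2015]
tool_rot: [[-0.0, 1.0, 0.0], [1.0, 0.0, 0.0], [0.0, 0.0, -1.0]]
ft_force: [0.7, -0.1, 1.9]
grip_width: 0.0147
```

>>> {"api": "arm_command", "payload": {
  "rows": "1 0 0 0 0 0 0; 1 0 0 0 0 0 0; 1 0 0 0 0 0 0"
}}

```text
time_s: 2.92
position: [0.475, 0.243, 0.2015]
tool_rot: [[-0.0, 1.0, 0.0], [1.0, 0.0, 0.0], [0.0, 0.0, -1.0]]
ft_force: [-0.1, -0.5, 3.0]
grip_width: 0.0148
```

>>> {"api": "arm_command", "payload": {
  "rows": "1 0 0 -4 0 0 0; 1 0 0 -5 0 0 0; 1 0 0 -4 0 0 0; 1 0 0 0 0 0 0"
}}

```text
time_s: 3.25
position: [0.4753, 0.2431, 0.2153]
tool_rot: [[0.0, 1.0, 0.002], [1.0, -0.0, 0.0], [0.0, 0.002, -1.0]]
ft_force: [-0.1, -0.3, -1.2]
grip_width: 0.015
```

>>> {"api": "arm_command", "payload": {
  "rows": "1 -0.6 -4 0 0 0 0; 1 -1.2 -8 0 0 0 0; 1 -1.6 -10 0 0 0 0; 1 -1.6 -10 0 0 0 0; 1 -1.6 -10 0 0 0 0"
}}

```text
time_s: 3.67
position: [0.4317, 0.2362, 0.2141]
tool_rot: [[-0.0, 1.0, -0.001], [1.0, 0.0, -0.0], [-0.0, -0.001, -1.0]]
ft_force: [-0.5, 0.0, -0.9]
grip_width: 0.0146
```

>>> {"api": "arm_command", "payload": {
  "rows": "1 -1.6 -10 0 0 0 0; 1 -1.2 -8 0 0 0 0; 1 -0.6 -4 0 0 0 0; 1 0 0 0 0 0 0; 1 0 0 0 0 0 0"
}}

```text
time_s: 4.08
position: [0.4111, 0.233, 0.2145]
tool_rot: [[0.0, 1.0, 0.001], [1.0, -0.0, 0.0], [0.0, 0.001, -1.0]]
ft_force: [-0.4, 0.7, -1.2]
grip_width: 0.0146
```

```bash
python3 - <<'E'
from h import *
im=[eyes.get_image(n)[:,:,::-1] for n in ("scene","side","wrist")]
print(readout.observe()["position"], readout.observe()["ft_force"])
r=lambda i,w,h:cv2.resize(i,(w,h),interpolation=cv2.INTER_CUBIC)
cv2.imwrite("pics/z5.png",np.hstack([r(im[0][120:270,120:270],400,400),r(im[1][170:330,250:400],375,400)]))
E
```

```text
[0.4113834  0.23302623 0.21427835] [ 0.89231775 -0.788676   -1.23761862]
```

View pics/z5.png

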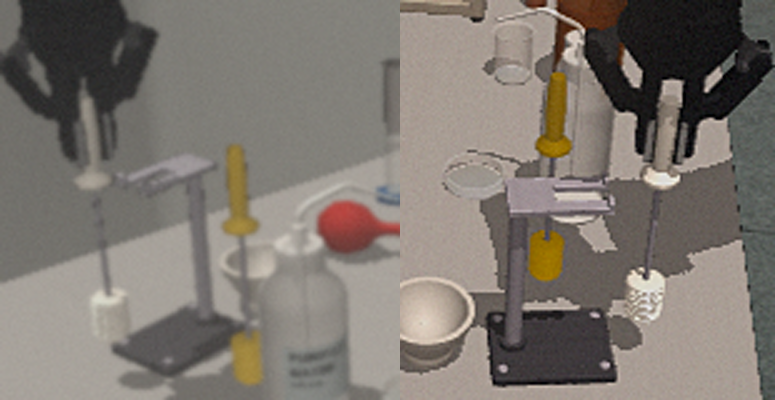

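>>> {"api": "arm_command", "payload": {
  "rows": "1 0 0 -10 0 0 0; 1 0 0 -25 0 0 0; 1 0 0 -36 0 0 0; 1 0 0 -36 0 0 0; 1 0 0 -36 0 0 0"
}}

```text
time_s: 4.65
position: [0.4109, 0.2329, 0.3589]
tool_rot: [[0.0, 1.0, -0.0], [1.0, -0.0, -0.0], [-0.0, -0.0, -1.0]]
ft_force: [1.3, 0.7, -1.9]
grip_width: 0.0148
```

>>> {"api": "arm_command", "payload": {
  "rows": "1 0 0 -36 0 0 0; 1 0 0 -26 0 0 0; 1 0 0 -15 0 0 0; 1 -15 2 0 0 0 0; 1 -30 4 0 0 0 0"
}}

```text
time_s: 5.07
position: [0.4172, 0.189, 0.435]
tool_rot: [[-0.003, 1.0, 0.002], [1.0, 0.003, 0.001], [0.001, 0.002, -1.0]]
ft_force: [0.6, -0.6, -0.8]
grip_width: 0.0147
```

>>> {"api": "arm_command", "payload": {
  "rows": "1 -38 5.2 0 0 0 0; 1 -38 5.2 0 0 0 0; 1 -38 5.2 0 0 0 0; 1 -38 5.2 0 0 0 0; 1 -38 5.2 0 0 0 0"
}}

```text
time_s: 5.48
position: [0.443, -0.0039, 0.4344]
tool_rot: [[0.0, 1.0, 0.0], [1.0, -0.0, -0.0], [-0.0, 0.0, -1.0]]
ft_force: [1.1, 0.1, -0.8]
grip_width: 0.0146
```

>>> {"api": "arm_command", "payload": {
  "rows": "1 -38 5.2 0 0 0 0; 1 -38 5.2 0 0 0 0; 1 -38 5.2 0 0 0 0; 1 -38 5.2 0 0 0 0; 1 -30 4 0 0 0 0"
}}

```text
time_s: 5.9
position: [0.4679, -0.187, 0.4338]
tool_rot: [[0.002, 1.0, -0.001], [1.0, -0.002, 0.0], [0.0, -0.001, -1.0]]
ft_force: [0.6, -0.6, -1.7]
grip_width: 0.0148
```

>>> {"api": "arm_command", "payload": {
  "rows": "1 -16 2.2 0 0 0 0; 1 0 0 0 0 0 0; 1 0 0 0 0 0 0; 1 0 0 0 0 0 0; 1 0 0 0 0 0 0"
}}

```text
time_s: 6.32
position: [0.47, -0.1986, 0.4349]
tool_rot: [[-0.002, 1.0, 0.001], [1.0, 0.002, -0.0], [-0.0, 0.001, -1.0]]
ft_force: [-0.5, 0.4, 0.4]
grip_width: 0.015
```

```bash
python3 - <<'E'
from h import *
np.set_printoptions(precision=4,suppress=True)
c=cam("wrist"); im=eyes.get_image("wrist"); cv2.imwrite("pics/w3.png",im[:,:,::-1])
s=readout.observe(); print(s["time_s"],s["position"],s["tool_rot"],s["ft_force"])
np.savez("w3.npz",K=c[0],V=c[1])
print(proj("wrist",(.469,-.162,.112),c),proj("wrist",(.469,-.162,.0),c))
E
```

```text
6.3667 [ 0.47   -0.1987  0.4349] [[-0.0017  1.      0.0008]
 [ 1.      0.0017 -0.0004]
 [-0.0004  0.0008 -1.    ]] [ 1.0336  1.0204 -0.8312]
[270.6447 139.18  ] [270.8775 133.114 ]
```

View pics/w3.png

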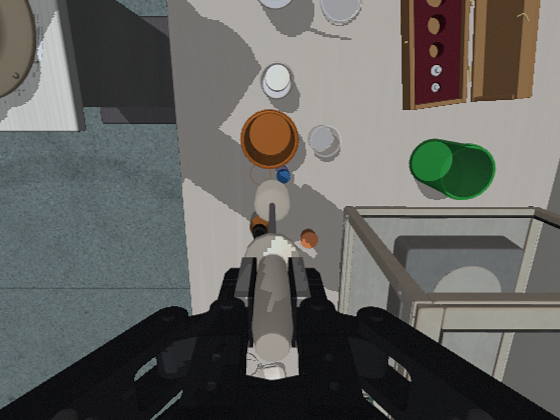

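```bash
python3 - <<'E'
from h import *
np.set_printoptions(precision=4,suppress=True)
d=np.load("w3.npz"); c=(d["K"],d["V"],None)
im=cv2.imread("pics/w3.png"); hsv=cv2.cvtColor(im,cv2.COLOR_BGR2HSV)
m=((hsv[...,0]<20)&(hsv[...,1]>120)).astype(np.uint8); m[180:]=0; m[:,:230]=0;m[:,305:]=0
cs,_=cv2.findContours(m,cv2.RETR_EXTERNAL,cv2.CHAIN_APPROX_NONE); k=max(cs,key=cv2.contourArea)
e=cv2.fitEllipse(k); print(e,cv2.boundingRect(k),onz("wrist",e[0],.112,c))
(x,y,w,h)=cv2.boundingRect(k)
L,R=onz("wrist",(x,e[0][1]),.112,c),onz("wrist",(x+w-1,e[0][1]),.112,c); print(L,R)
T,B=onz("wrist",(e[0][0],y),.112,c),onz("wrist",(e[0][0],y+h-1),.112,c); print(T,B)
# head: bright white blob
print("tip pred",proj("wrist",(.470,-.1987,.4349-.1765),c),"head top",proj("wrist",(.470,-.1987,.4349-.1365),c))
m=((hsv[...,1]<40)&(hsv[...,2]>150)).astype(np.uint8); n=im[175:225,245:300]; cv2.imwrite("pics/x.png",cv2.resize(n,None,fx=8,fy=8))
# wider: vial, hdpe, beaker
for nme,p,z in [("vial",(284,175),.054),("hdpe",(277,78),.107),("beaker",(324,139),.06)]: print(nme,onz("wrist",p,z,c))
E
```

```text
((269.0762023925781, 138.6962432861328), (56.60053634643555, 58.49807357788086), 174.62315368652344) (241, 109, 58, 60) [ 0.4669 -0.1614  0.112 ]
[ 0.4296 -0.1614  0.112 ] [ 0.5054 -0.1613  0.112 ]
[ 0.467  -0.1237  0.112 ] [ 0.4669 -0.2006  0.112 ]
tip pred [271.16  192.911] head top [271.0655 204.769 ]
vial [ 0.4895 -0.2215  0.054 ]
hdpe [ 0.4771 -0.0859  0.107 ]
beaker [ 0.548  -0.1662  0.06  ]
```

>>> {"api": "arm_command", "payload": {
  "rows": "1 10 -1 0 0 0 0; 1 17 -1 0 0 0 0; 1 10 0 0 0 0 0; 1 0 0 0 0 0 0; 1 0 0 0 0 0 0"
}}

```text
time_s: 6.78
position: [0.468, -0.1622, 0.4347]
tool_rot: [[-0.002, 1.0, 0.001], [1.0, 0.002, -0.001], [-0.001, 0.001, -1.0]]
ft_force: [0.7, -0.1, -0.4]
grip_width: 0.015
```

>>> {"api": "arm_command", "payload": {
  "rows": "1 0 0 15 0 0 0; 1 0 0 30 0 0 0; 1 0 0 30 0 0 0; 1 0 0 30 0 0 0; 1 0 0 15 0 0 0"
}}

```text
time_s: 7.2
position: [0.4671, -0.1629, 0.3109]
tool_rot: [[0.0, 1.0, -0.004], [1.0, -0.0, 0.002], [0.002, -0.004, -1.0]]
ft_force: [-0.5, 0.0, -0.5]
grip_width: 0.0147
```

```bash
python3 - <<'E'
from h import *
np.set_printoptions(precision=4,suppress=True)
im=[eyes.get_image(n)[:,:,::-1] for n in ("scene","side")]
s=readout.observe(); print(s["time_s"],s["position"],s["ft_force"])
r=lambda i,w,h:cv2.resize(i,(w,h),interpolation=cv2.INTER_CUBIC)
cv2.imwrite("pics/z6.png",np.hstack([r(im[0][180:360,240:390],400,480),r(im[1][80:220,275:385],377,480)]))
E
```

```text
7.3 [ 0.4673 -0.163   0.3119] [-0.5181  0.0978 -1.107 ]
```

View pics/z6.png

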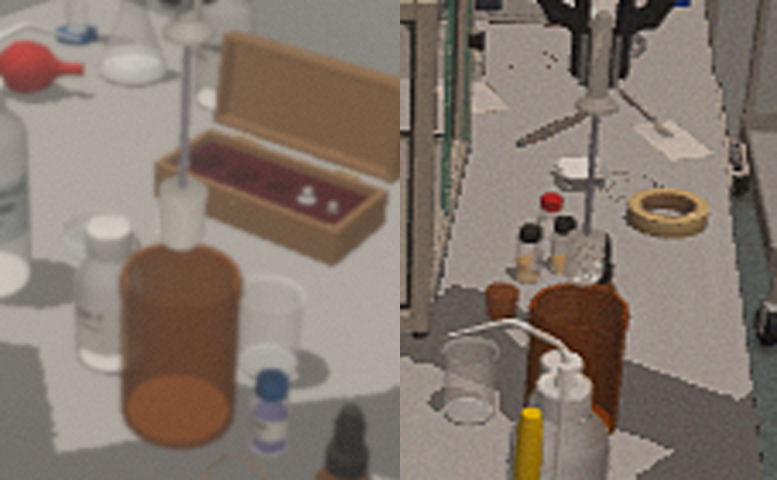

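>>> {"api": "arm_command", "payload": {
  "rows": "1 0 0 12 0 0 0; 1 0 0 22 0 0 0; 1 0 0 25 0 0 0; 1 0 0 25 0 0 0; 1 0 0 20 0 0 0"
}}

```text
time_s: 7.72
position: [0.4684, -0.1635, 0.2102]
tool_rot: [[0.0, 1.0, 0.001], [1.0, -0.0, -0.001], [-0.001, 0.001, -1.0]]
ft_force: [0.1, 0.1, -1.1]
grip_width: 0.0147
```

>>> {"api": "arm_command", "payload": {
  "rows": "1 0 0 10 0 0 0; 1 0 0 6 0 0 0; 1 0 0 4 0 0 0; 1 0 0 0 0 0 0; 1 0 0 0 0 0 0"
}}

```text
time_s: 8.13
position: [0.4685, -0.1634, 0.1913]
tool_rot: [[-0.0, 1.0, 0.001], [1.0, 0.0, -0.001], [-0.001, 0.001, -1.0]]
ft_force: [0.3, 0.9, -1.1]
grip_width: 0.0148
```

>>> {"api": "arm_command", "payload": {
  "rows": "1 0 0 4 0 0 0; 1 0 0 3.5 0 0 0; 1 0 0 0 0 0 0; 1 0 0 0 0 0 0"
}}

```text
time_s: 8.47
position: [0.4679, -0.163, 0.1828]
tool_rot: [[-0.0, 1.0, -0.0], [1.0, 0.0, 0.0], [0.0, -0.0, -1.0]]
ft_force: [-0.5, -0.6, -1.5]
grip_width: 0.0146
```

>>> {"api": "arm_command", "payload": {
  "rows": "1 -0.5 4 0 0 0 0; 1 -1 7 0 0 0 0; 1 -1 7 0 0 0 0; 1 -0.5 5 0 0 0 0; 1 -0.5 4 0 0 0 0"
}}

```text
time_s: 8.88
position: [0.4957, -0.1666, 0.1827]
tool_rot: [[-0.0, 1.0, -0.0], [1.0, 0.0, 0.0], [0.0, -0.0, -1.0]]
ft_force: [-1.4, 0.6, -0.5]
grip_width: 0.015
```

>>> {"api": "arm_command", "payload": {
  "rows": "1 0 0 0 0 0 0; 1 0 0 0 0 0 0; 1 0 0 0 0 0 0"
}}

```text
time_s: 9.13
position: [0.4948, -0.1664, 0.1827]
tool_rot: [[-0.0, 1.0, -0.001], [1.0, 0.0, 0.0], [0.0, -0.001, -1.0]]
ft_force: [-0.5, -1.7, -1.3]
grip_width: 0.0144
```

```bash
cat > jar.py <<'E'
from h import *
np.set_printoptions(precision=4,suppress=True)
s=readout.observe(); print(s["time_s"],s["position"],s["ft_force"],s["wrist_torque"])
def jar(im,lo,hi):
    hsv=cv2.cvtColor(im,cv2.COLOR_RGB2HSV); m=((hsv[...,0]<15)&(hsv[...,1]>110)).astype(np.uint8); m[:,:lo]=0;m[:,hi:]=0;m[:250]=0
    n,l,st,c=cv2.connectedComponentsWithStats(m); i=1+st[1:,4].argmax(); return st[i]
im=eyes.get_image("scene"); print("jar bbox",jar(im,255,350))
cv2.imwrite("pics/j.png",im[:,:,::-1])
E
python3 jar.py; python3 - <<'E'
import cv2
im=cv2.imread("pics/j.png")[190:360,240:380]; cv2.imwrite("pics/z7.png",cv2.resize(im,(494,600),interpolation=cv2.INTER_CUBIC))
E
```

```text
9.1333 [ 0.4948 -0.1664  0.1827] [-0.52   -1.6726 -1.3075] [ 0.012   0.1269 -0.0105]
jar bbox [ 286  271   44   77 2632]
```

View pics/z7.png

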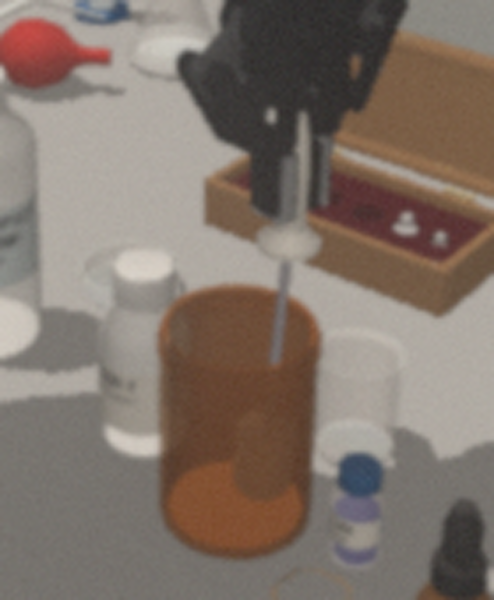

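>>> {"api": "arm_command", "payload": {
  "rows": "1 0 0 -3 0 0 0; 1 0 0 -6 0 0 0; 1 0 0 -6.5 0 0 0; 1 0 0 -6.5 0 0 0; 1 0 0 -6.5 0 0 0"
}}

```text
time_s: 9.6
position: [0.495, -0.1665, 0.2123]
tool_rot: [[0.0, 1.0, 0.001], [1.0, -0.0, -0.0], [-0.0, 0.001, -1.0]]
ft_force: [-0.8, 0.2, -1.1]
grip_width: 0.0151
```

>>> {"api": "arm_command", "payload": {
  "rows": "1 0 0 -6.5 0 0 0; 1 0 0 -6.5 0 0 0; 1 0 0 -6.5 0 0 0; 1 0 0 -6.5 0 0 0; 1 0 0 -6 0 0 0"
}}

```text
time_s: 10.02
position: [0.495, -0.1665, 0.2441]
tool_rot: [[0.0, 1.0, 0.0], [1.0, -0.0, -0.0], [-0.0, 0.0, -1.0]]
ft_force: [-1.0, 0.6, -1.8]
grip_width: 0.015
```

>>> {"api": "arm_command", "payload": {
  "rows": "1 0 0 -4 0 0 0; 1 0 0 -2.5 0 0 0; 1 0 0 0 0 0 0; 1 0 0 0 0 0 0"
}}

```text
time_s: 10.35
position: [0.495, -0.1665, 0.2498]
tool_rot: [[-0.0, 1.0, 0.0], [1.0, 0.0, -0.0], [-0.0, 0.0, -1.0]]
ft_force: [-1.7, -0.8, -0.2]
grip_width: 0.0149
```

```bash
python3 jar.py
```

```text
10.35 [ 0.495  -0.1665  0.2498] [-1.6802 -0.8423 -0.2458] [-0.0221  0.2436  0.0182]
jar bbox [ 286  272   44   76 2288]
```

>>> {"api": "arm_command", "payload": {
  "rows": "1 0.5 -5 0 0 0 0; 1 1.2 -9 0 0 0 0; 1 1.2 -9 0 0 0 0; 1 0.6 -4 0 0 0 0; 1 0 0 0 0 0 0"
}}

```text
time_s: 10.82
position: [0.467, -0.1628, 0.2501]
tool_rot: [[0.0, 1.0, 0.0], [1.0, -0.0, -0.0], [-0.0, 0.0, -1.0]]
ft_force: [0.5, 0.7, -1.0]
grip_width: 0.0145
```

>>> {"api": "arm_command", "payload": {
  "rows": "1 0 0 6 0 0 0; 1 0 0 12 0 0 0; 1 0 0 13 0 0 0; 1 0 0 13 0 0 0; 1 0 0 11 0 0 0"
}}

```text
time_s: 11.23
position: [0.468, -0.1629, 0.1936]
tool_rot: [[-0.0, 1.0, -0.0], [1.0, 0.0, 0.0], [0.0, -0.0, -1.0]]
ft_force: [-0.4, 0.0, -1.2]
grip_width: 0.0149
```

>>> {"api": "arm_command", "payload": {
  "rows": "1 0 0 7 0 0 0; 1 0 0 4 0 0 0; 1 0 0 1 0 0 0; 1 0 0 0 0 0 0; 1 0 0 0 0 0 0"
}}

```text
time_s: 11.65
position: [0.4682, -0.1631, 0.1833]
tool_rot: [[-0.0, 1.0, 0.001], [1.0, 0.0, -0.001], [-0.001, 0.001, -1.0]]
ft_force: [0.3, -0.2, -1.1]
grip_width: 0.0148
```

Second far stroke.

>>> {"api": "arm_command", "payload": {
  "rows": "1 -0.5 4 0 0 0 0; 1 -1 7 0 0 0 0; 1 -1 7 0 0 0 0; 1 -0.5 5 0.5 0 0 0; 1 -0.5 4 0 0 0 0"
}}

```text
time_s: 12.07
position: [0.4957, -0.1666, 0.1822]
tool_rot: [[-0.0, 1.0, -0.0], [1.0, 0.0, 0.0], [0.0, -0.0, -1.0]]
ft_force: [-1.7, -0.4, 0.2]
grip_width: 0.0146
```

>>> {"api": "arm_command", "payload": {
  "rows": "1 0 0 0 0 0 0; 1 0 0 0 0 0 0; 1 0 0 0 0 0 0"
}}

```text
time_s: 12.32
position: [0.4948, -0.1664, 0.1822]
tool_rot: [[-0.0, 1.0, -0.0], [1.0, 0.0, 0.0], [0.0, -0.0, -1.0]]
ft_force: [0.0, 0.0, -1.0]
grip_width: 0.0146
```

>>> {"api": "arm_command", "payload": {
  "rows": "1 0 0 -3 0 0 0; 1 0 0 -6 0 0 0; 1 0 0 -6.5 0 0 0; 1 0 0 -6.5 0 0 0; 1 0 0 -6.5 0 0 0"
}}

```text
time_s: 12.73
position: [0.495, -0.1666, 0.2118]
tool_rot: [[0.0, 1.0, 0.0], [1.0, -0.0, -0.0], [-0.0, 0.0, -1.0]]
ft_force: [-1.2, 0.5, -1.8]
grip_width: 0.0147
```

>>> {"api": "arm_command", "payload": {
  "rows": "1 0 0 -6.5 0 0 0; 1 0 0 -6.5 0 0 0; 1 0 0 -6.5 0 0 0; 1 0 0 -6.5 0 0 0; 1 0 0 -6 0 0 0"
}}

```text
time_s: 13.15
position: [0.495, -0.1665, 0.2436]
tool_rot: [[-0.0, 1.0, 0.0], [1.0, 0.0, -0.0], [-0.0, 0.0, -1.0]]
ft_force: [-0.8, -0.4, -0.7]
grip_width: 0.0152
```

>>> {"api": "arm_command", "payload": {
  "rows": "1 0 0 -4 0 0 0; 1 0 0 -2.5 0 0 0; 1 0 0 0 0 0 0; 1 0 0 0 0 0 0"
}}

```text
time_s: 13.48
position: [0.495, -0.1665, 0.2494]
tool_rot: [[-0.0, 1.0, 0.0], [1.0, 0.0, -0.0], [-0.0, 0.0, -1.0]]
ft_force: [-1.6, -0.9, -0.9]
grip_width: 0.015
```

```bash
python3 jar.py
```

```text
13.4833 [ 0.495  -0.1665  0.2494] [-1.5508 -0.8672 -0.9002] [0.007  0.263  0.0133]
jar bbox [ 286  271   44   77 2291]
```

>>> {"api": "arm_command", "payload": {
  "rows": "1 0.5 -5 0 0 0 0; 1 1.2 -9 0 0 0 0; 1 1.2 -9 0 0 0 0; 1 0.6 -4 0 0 0 0; 1 0 0 0 0 0 0"
}}

```text
time_s: 13.95
position: [0.467, -0.1628, 0.2496]
tool_rot: [[0.0, 1.0, 0.0], [1.0, -0.0, -0.0], [-0.0, 0.0, -1.0]]
ft_force: [-0.2, 0.1, -0.5]
grip_width: 0.0145
```

>>> {"api": "arm_command", "payload": {
  "rows": "1 0 0 6 0 0 0; 1 0 0 12 0 0 0; 1 0 0 13 0 0 0; 1 0 0 13 0 0 0; 1 0 0 11 0 0 0"
}}

```text
time_s: 14.37
position: [0.468, -0.1629, 0.1931]
tool_rot: [[-0.0, 1.0, -0.0], [1.0, 0.0, 0.0], [0.0, -0.0, -1.0]]
ft_force: [-0.8, -0.5, -1.3]
grip_width: 0.0145
```

>>> {"api": "arm_command", "payload": {
  "rows": "1 0 0 7 0 0 0; 1 0 0 4 0 0 0; 1 0 0 1 0 0 0; 1 0 0 0 0 0 0; 1 0 0 0 0 0 0"
}}

```text
time_s: 14.78
position: [0.4682, -0.1631, 0.1828]
tool_rot: [[-0.0, 1.0, 0.001], [1.0, 0.0, -0.001], [-0.001, 0.001, -1.0]]
ft_force: [1.1, 0.3, -0.7]
grip_width: 0.0147
```

>>> {"api": "arm_command", "payload": {
  "rows": "1 1 -4 0 0 0 0; 1 1.5 -7 0 0 0 0; 1 1.5 -7 0 0 0 0; 1 1 -5 0 0 0 0; 1 0.5 -3.5 0 0 0 0"
}}

```text
time_s: 15.2
position: [0.4408, -0.1573, 0.1826]
tool_rot: [[0.0, 1.0, 0.001], [1.0, -0.0, -0.0], [-0.0, 0.001, -1.0]]
ft_force: [0.0, -0.4, -0.9]
grip_width: 0.0147
```

>>> {"api": "arm_command", "payload": {
  "rows": "1 0 0 0 0 0 0; 1 0 0 0 0 0 0; 1 0 0 0 0 0 0"
}}

```text
time_s: 15.45
position: [0.4417, -0.1577, 0.1824]
tool_rot: [[0.0, 1.0, 0.0], [1.0, -0.0, -0.0], [-0.0, 0.0, -1.0]]
ft_force: [-0.1, 1.0, -0.5]
grip_width: 0.0147
```

```bash
python3 jar.py
```

```text
15.45 [ 0.4417 -0.1577  0.1824] [-0.0503  1.0072 -0.4648] [-0.0044 -0.1375 -0.0117]
jar bbox [ 286  271   44   77 2640]
```

>>> {"api": "arm_command", "payload": {
  "rows": "1 0 0 -3 0 0 0; 1 0 0 -6 0 0 0; 1 0 0 -6.5 0 0 0; 1 0 0 -6.5 0 0 0; 1 0 0 -6.5 0 0 0"
}}

```text
time_s: 15.92
position: [0.4416, -0.1575, 0.2117]
tool_rot: [[-0.0, 1.0, 0.001], [1.0, 0.0, -0.0], [-0.0, 0.001, -1.0]]
ft_force: [-0.5, 0.2, -0.9]
grip_width: 0.0149
```

>>> {"api": "arm_command", "payload": {
  "rows": "1 0 0 -6.5 0 0 0; 1 0 0 -6.5 0 0 0; 1 0 0 -6.5 0 0 0; 1 0 0 -6.5 0 0 0; 1 0 0 -6 0 0 0"
}}

```text
time_s: 16.33
position: [0.4415, -0.1575, 0.2435]
tool_rot: [[0.0, 1.0, 0.0], [1.0, -0.0, -0.0], [-0.0, 0.0, -1.0]]
ft_force: [1.0, -0.3, -1.2]
grip_width: 0.0147
```

>>> {"api": "arm_command", "payload": {
  "rows": "1 0 0 -4 0 0 0; 1 0 0 -2.5 0 0 0; 1 0 0 0 0 0 0; 1 0 0 0 0 0 0"
}}

```text
time_s: 16.67
position: [0.4415, -0.1575, 0.2493]
tool_rot: [[-0.0, 1.0, -0.0], [1.0, 0.0, 0.0], [0.0, -0.0, -1.0]]
ft_force: [0.4, 0.1, -1.6]
grip_width: 0.0147
```

>>> {"api": "arm_command", "payload": {
  "rows": "1 -1 5 0 0 0 0; 1 -2 9 0 0 0 0; 1 -2 9 0 0 0 0; 1 -0.5 3.5 0 0 0 0; 1 0 0 0 0 0 0"
}}

```text
time_s: 17.08
position: [0.4689, -0.1632, 0.2489]
tool_rot: [[-0.0, 1.0, -0.0], [1.0, 0.0, 0.0], [0.0, -0.0, -1.0]]
ft_force: [-0.0, 0.5, -0.7]
grip_width: 0.0146
```

>>> {"api": "arm_command", "payload": {
  "rows": "1 0 0 6 0 0 0; 1 0 0 12 0 0 0; 1 0 0 13 0 0 0; 1 0 0 13 0 0 0; 1 0 0 11 0 0 0"
}}

```text
time_s: 17.5
position: [0.4675, -0.1627, 0.1931]
tool_rot: [[0.0, 1.0, -0.001], [1.0, -0.0, 0.001], [0.001, -0.001, -1.0]]
ft_force: [-0.1, -0.4, -0.8]
grip_width: 0.0146
```

>>> {"api": "arm_command", "payload": {
  "rows": "1 0 0 7 0 0 0; 1 0 0 4 0 0 0; 1 0 0 1 0 0 0; 1 0 0 0 0 0 0; 1 0 0 0 0 0 0"
}}

```text
time_s: 17.92
position: [0.4682, -0.1631, 0.1828]
tool_rot: [[-0.0, 1.0, 0.001], [1.0, 0.0, -0.001], [-0.001, 0.001, -1.0]]
ft_force: [-0.2, 0.3, -1.3]
grip_width: 0.0149
```

```bash
python3 jar.py
```

```text
17.9167 [ 0.4682 -0.1631  0.1828] [-0.1572  0.3337 -1.2628] [ 0.0038 -0.0484  0.0223]
jar bbox [ 286  272   44   76 2614]
```

>>> {"api": "arm_command", "payload": {
  "rows": "1 1 -4 0 0 0 0; 1 1.5 -7 0 0 0 0; 1 1.5 -7 0 0 0 0; 1 1 -5 0 0 0 0; 1 0.5 -3.5 0 0 0 0"
}}

```text
time_s: 18.38
position: [0.4407, -0.1573, 0.1826]
tool_rot: [[0.0, 1.0, 0.0], [1.0, -0.0, -0.0], [-0.0, 0.0, -1.0]]
ft_force: [1.2, -0.5, -0.5]
grip_width: 0.0149
```

>>> {"api": "arm_command", "payload": {
  "rows": "1 0 0 0 0 0 0; 1 0 0 0 0 0 0; 1 0 0 0 0 0 0"
}}

```text
time_s: 18.63
position: [0.4417, -0.1576, 0.1824]
tool_rot: [[0.0, 1.0, 0.0], [1.0, -0.0, -0.0], [-0.0, 0.0, -1.0]]
ft_force: [0.3, 0.1, -0.7]
grip_width: 0.0145
```

>>> {"api": "arm_command", "payload": {
  "rows": "1 0 0 -3 0 0 0; 1 0 0 -6 0 0 0; 1 0 0 -6.5 0 0 0; 1 0 0 -6.5 0 0 0; 1 0 0 -6.5 0 0 0"
}}

```text
time_s: 19.05
position: [0.4416, -0.1575, 0.2117]
tool_rot: [[-0.0, 1.0, 0.0], [1.0, 0.0, -0.0], [-0.0, 0.0, -1.0]]
ft_force: [0.6, 0.5, -1.4]
grip_width: 0.0145
```

>>> {"api": "arm_command", "payload": {
  "rows": "1 0 0 -6.5 0 0 0; 1 0 0 -6.5 0 0 0; 1 0 0 -6.5 0 0 0; 1 0 0 -6.5 0 0 0; 1 0 0 -6 0 0 0"
}}

```text
time_s: 19.47
position: [0.4415, -0.1575, 0.2436]
tool_rot: [[0.0, 1.0, 0.0], [1.0, -0.0, -0.0], [-0.0, 0.0, -1.0]]
ft_force: [-0.8, -0.3, -0.6]
grip_width: 0.0148
```

>>> {"api": "arm_command", "payload": {
  "rows": "1 0 0 -4 0 0 0; 1 0 0 -2.5 0 0 0; 1 0 0 0 0 0 0; 1 0 0 0 0 0 0"
}}

```text
time_s: 19.8
position: [0.4415, -0.1575, 0.2493]
tool_rot: [[0.0, 1.0, 0.0], [1.0, -0.0, -0.0], [-0.0, 0.0, -1.0]]
ft_force: [0.2, 0.8, -0.4]
grip_width: 0.0151
```

>>> {"api": "arm_command", "payload": {
  "rows": "1 -1 5 0 0 0 0; 1 -2 9 0 0 0 0; 1 -2 9 0 0 0 0; 1 -0.5 3.5 0 0 0 0; 1 0 0 0 0 0 0"
}}

```text
time_s: 20.22
position: [0.4689, -0.1632, 0.2489]
tool_rot: [[-0.0, 1.0, -0.0], [1.0, 0.0, 0.0], [0.0, -0.0, -1.0]]
ft_force: [-0.1, 0.2, -1.0]
grip_width: 0.0149
```

>>> {"api": "arm_command", "payload": {
  "rows": "1 0 0 0 0 0 0; 1 0 0 -10 0 0 0; 1 0 0 -25 0 0 0; 1 0 0 -36 0 0 0; 1 0 0 -36 0 0 0"
}}

```text
time_s: 20.63
position: [0.4673, -0.1626, 0.3573]
tool_rot: [[0.0, 1.0, -0.002], [1.0, -0.0, 0.001], [0.001, -0.002, -1.0]]
ft_force: [0.4, -0.4, -0.5]
grip_width: 0.0148
```

>>> {"api": "arm_command", "payload": {
  "rows": "1 0 0 -36 0 0 0; 1 0 0 -28 0 0 0; 1 0 0 -15 0 0 0; 1 0 0 0 0 0 0; 1 0 0 0 0 0 0"
}}

```text
time_s: 21.05
position: [0.4679, -0.1629, 0.4349]
tool_rot: [[0.0, 1.0, 0.0], [1.0, -0.0, -0.0], [-0.0, 0.0, -1.0]]
ft_force: [0.4, 0.6, -1.4]
grip_width: 0.0148
```

```bash
python3 jar.py
```

```text
21.05 [ 0.4679 -0.1629  0.4349] [ 0.3783  0.5939 -1.3511] [-0.0534 -0.0245 -0.0158]
jar bbox [ 287  272   43   76 2632]
```

>>> {"api": "arm_command", "payload": {
  "rows": "1 15 -2.2 0 0 0 0; 1 30 -4.3 0 0 0 0; 1 38 -5.5 0 0 0 0; 1 38 -5.5 0 0 0 0; 1 38 -5.5 0 0 0 0"
}}

```text
time_s: 21.52
position: [0.4438, -0.0019, 0.434]
tool_rot: [[0.001, 1.0, -0.002], [1.0, -0.001, 0.001], [0.001, -0.002, -1.0]]
ft_force: [0.6, -0.7, -0.5]
grip_width: 0.0147
```

>>> {"api": "arm_command", "payload": {
  "rows": "1 38 -5.5 0 0 0 0; 1 38 -5.5 0 0 0 0; 1 38 -5.5 0 0 0 0; 1 38 -5.5 0 0 0 0; 1 38 -5.5 0 0 0 0"
}}

```text
time_s: 21.93
position: [0.4158, 0.1882, 0.4342]
tool_rot: [[-0.0, 1.0, -0.002], [1.0, 0.0, -0.0], [-0.0, -0.002, -1.0]]
ft_force: [0.1, -0.1, -0.4]
grip_width: 0.0147
```

>>> {"api": "arm_command", "payload": {
  "rows": "1 30 -4.3 0 0 0 0; 1 17 -2.2 0 0 0 0; 1 0 0 0 0 0 0; 1 0 0 0 0 0 0; 1 0 0 0 0 0 0"
}}

```text
time_s: 22.35
position: [0.4107, 0.2326, 0.4346]
tool_rot: [[0.0, 1.0, -0.001], [1.0, -0.0, -0.001], [-0.001, -0.001, -1.0]]
ft_force: [0.1, -0.8, -0.2]
grip_width: 0.0147
```

Down 220 mm to TCP z 0.2145 (collar 13 mm above the fork), in front of the rack.

>>> {"api": "arm_command", "payload": {
  "rows": "1 0 0 12 0 0 0; 1 0 0 28 0 0 0; 1 0 0 34 0 0 0; 1 0 0 34 0 0 0; 1 0 0 34 0 0 0"
}}

```text
time_s: 22.77
position: [0.4107, 0.2317, 0.2918]
tool_rot: [[0.002, 1.0, 0.0], [1.0, -0.002, -0.0], [-0.0, 0.0, -1.0]]
ft_force: [0.7, 0.5, -1.7]
grip_width: 0.0143
```

>>> {"api": "arm_command", "payload": {
  "rows": "1 0 0 34 0 0 0; 1 0 0 24 0 0 0; 1 0 0 14 0 0 0; 1 0 0 6 0 0 0; 1 0 0 0 0 0 0"
}}

```text
time_s: 23.18
position: [0.4107, 0.2321, 0.2144]
tool_rot: [[0.002, 1.0, -0.002], [1.0, -0.002, -0.001], [-0.001, -0.002, -1.0]]
ft_force: [0.2, 0.3, -0.2]
grip_width: 0.0147
```

>>> {"api": "arm_command", "payload": {
  "rows": "1 0 0 0 0 0 0; 1 0 0 0 0 0 0; 1 0 0 0 0 0 0"
}}

```text
time_s: 23.43
position: [0.4114, 0.2329, 0.2164]
tool_rot: [[0.0, 1.0, 0.002], [1.0, -0.0, 0.001], [0.001, 0.002, -1.0]]
ft_force: [0.4, 1.1, -0.0]
grip_width: 0.0144
```

>>> {"api": "arm_command", "payload": {
  "rows": "1 0.7 4 0 0 0 0; 1 1.2 8 0 0 0 0; 1 1.6 10 0 0 0 0; 1 1.6 10 0 0 0 0; 1 1.6 10 0 0 0 0"
}}

```text
time_s: 23.85
position: [0.4544, 0.2399, 0.2153]
tool_rot: [[0.0, 1.0, 0.0], [1.0, -0.0, 0.0], [0.0, 0.0, -1.0]]
ft_force: [-0.4, 0.8, -1.0]
grip_width: 0.0148
```

>>> {"api": "arm_command", "payload": {
  "rows": "1 1.6 10 0 0 0 0; 1 1.2 7.5 0 0 0 0; 1 0.6 4 0 0 0 0; 1 0 0 0 0 0 0; 1 0 0 0 0 0 0"
}}

```text
time_s: 24.27
position: [0.4745, 0.2431, 0.2151]
tool_rot: [[-0.0, 1.0, -0.001], [1.0, 0.0, -0.0], [-0.0, -0.001, -1.0]]
ft_force: [-0.5, -0.4, -1.3]
grip_width: 0.0148
```

```bash
python3 - <<'E'
from h import *
im=[eyes.get_image(n)[:,:,::-1] for n in ("scene","side","wrist")]
print(readout.observe()["position"], readout.observe()["ft_force"])
r=lambda i,w,h:cv2.resize(i,(w,h),interpolation=cv2.INTER_CUBIC)
cv2.imwrite("pics/z8.png",np.hstack([r(im[0][140:270,140:240],290,377),r(im[1][180:330,280:350],176,377),r(im[2][100:340,160:360],314,377)]))
E
```

```text
[0.47412393 0.24311067 0.21542431] [-0.11636239 -0.58573952 -0.23744371]
```

View pics/z8.png

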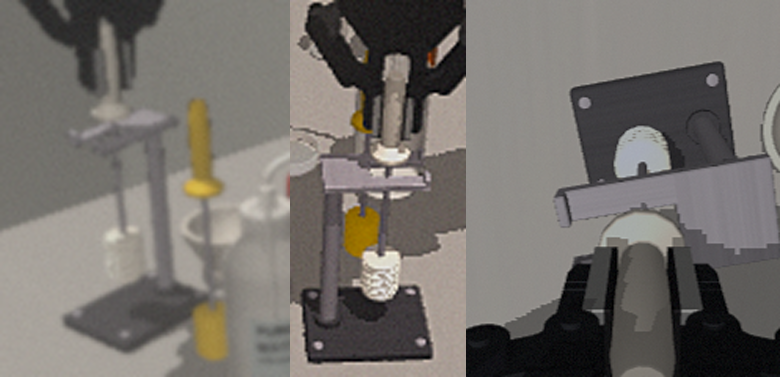

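>>> {"api": "arm_command", "payload": {
  "rows": "1 0 1 4 0 0 0; 1 0 0 4 0 0 0; 1 0 0 3 0 0 0; 1 0 0 1.5 0 0 0; 1 0 0 0 0 0 0"
}}

```text
time_s: 24.83
position: [0.4753, 0.2431, 0.2023]
tool_rot: [[-0.0, 1.0, -0.001], [1.0, 0.0, -0.0], [-0.0, -0.001, -1.0]]
ft_force: [0.4, -0.5, -0.8]
grip_width: 0.0147
```

>>> {"api": "arm_command", "payload": {
  "rows": "1 0 0 0 0 0 0; 1 0 0 0 0 0 0"
}}

```text
time_s: 25.0
position: [0.4755, 0.2431, 0.203]
tool_rot: [[-0.0, 1.0, 0.0], [1.0, 0.0, 0.0], [0.0, 0.0, -1.0]]
ft_force: [-1.0, 0.5, -0.1]
grip_width: 0.0149
```

Lower in small steps until the force shows the seat.

>>> {"api": "arm_command", "payload": {
  "rows": "1 0 0 1 0 0 0; 1 0 0 0 0 0 0; 1 0 0 0 0 0 0"
}}

```text
time_s: 25.25
position: [0.4755, 0.2431, 0.2019]
tool_rot: [[-0.0, 1.0, 0.0], [1.0, 0.0, 0.0], [0.0, 0.0, -1.0]]
ft_force: [-0.6, 0.3, -1.5]
grip_width: 0.0148
```

>>> {"api": "arm_command", "payload": {
  "rows": "1 0 0 0.7 0 0 0; 1 0 0 0 0 0 0; 1 0 0 0 0 0 0"
}}

```text
time_s: 25.5
position: [0.4756, 0.2431, 0.2015]
tool_rot: [[-0.0, 1.0, 0.001], [1.0, 0.0, 0.0], [0.0, 0.001, -1.0]]
ft_force: [-0.9, -0.6, 3.5]
grip_width: 0.0145
```

>>> {"api": "arm_command", "payload": {
  "rows": "0.85 0 0 0 0 0 0; 0.8 0 0 0 0 0 0; 0.7 0 0 0 0 0 0; 0.6 0 0 0 0 0 0; 0.4 0 0 0 0 0 0"
}}

```text
time_s: 25.92
position: [0.4755, 0.2431, 0.2009]
tool_rot: [[0.0, 1.0, -0.0], [1.0, -0.0, -0.0], [-0.0, -0.0, -1.0]]
ft_force: [0.4, 0.0, 0.4]
grip_width: 0.045
```

>>> {"api": "arm_command", "payload": {
  "rows": "0.2 0 0 0 0 0 0; 0 0 0 0 0 0 0; 0 0 0 0 0 0 0; 0 0 0 0 0 0 0; 0 0 0 0 0 0 0"
}}

```text
time_s: 26.33
position: [0.4755, 0.2431, 0.2011]
tool_rot: [[-0.0, 1.0, 0.0], [1.0, 0.0, -0.0], [-0.0, 0.0, -1.0]]
ft_force: [-0.1, 0.1, 0.7]
grip_width: 0.0855
```

>>> {"api": "arm_command", "payload": {
  "rows": "0 0 0 0 0 0 0; 0 0 0 0 0 0 0; 0 0 0 -10 0 0 0; 0 0 0 -20 0 0 0; 0 0 0 -25 0 0 0"
}}

```text
time_s: 26.75
position: [0.4749, 0.2429, 0.2556]
tool_rot: [[0.0, 1.0, -0.003], [1.0, -0.0, -0.001], [-0.001, -0.003, -1.0]]
ft_force: [-0.3, 0.5, -0.0]
grip_width: 0.0848
```

>>> {"api": "arm_command", "payload": {
  "rows": "0 0 0 -30 0 0 0; 0 0 0 -30 0 0 0; 0 0 0 -12 0 0 0; 0 0 0 0 0 0 0; 0 0 0 0 0 0 0"
}}

```text
time_s: 27.17
position: [0.4754, 0.2431, 0.3278]
tool_rot: [[-0.0, 1.0, 0.0], [1.0, 0.0, 0.0], [0.0, 0.0, -1.0]]
ft_force: [-0.3, 0.2, -0.6]
grip_width: 0.0851
```

```bash
python3 - <<'E'
from h import *
np.set_printoptions(precision=4,suppress=True)
s=readout.observe(); print(s["time_s"],s["position"],s["grip_width"])
c=cam("wrist"); w=eyes.get_image("wrist")
a0=cv2.imread("pics/scene0.png")[:,:,::-1]; b0=cv2.imread("pics/side0.png")[:,:,::-1]
a=eyes.get_image("scene"); b=eyes.get_image("side")
for n,x,y in (("scene",a,a0),("side",b,b0)):
    cv2.imwrite(f"pics/{n}9.png",x[:,:,::-1])
    d=cv2.GaussianBlur(np.abs(x.astype(float)-y).max(2),(5,5),0)>35
    k,l,st,ce=cv2.connectedComponentsWithStats(d.astype(np.uint8))
    print(n,[list(q) for q in st[1:] if q[4]>12])
# white handle/collar in the two fixed views: bright low-sat within window, before/after
for n,x,y,(r0,r1,c0,c1) in (("scene",a,a0,(145,200,165,190)),("side",b,b0,(205,260,305,335))):
    for q in (y,x):
        g=q[r0:r1,c0:c1].astype(int); m=(g.min(2)>150)&(np.ptp(g,axis=2)<40); rr,cc=np.nonzero(m); print(n,len(rr),rr.min()+r0 if len(rr) else 0,rr.mean()+r0,cc.mean()+c0)
hsv=cv2.cvtColor(w,cv2.COLOR_RGB2HSV); p=proj("wrist",(.476,.243,.235),c); print("pred top",p, "pred collar",proj("wrist",(.476,.243,.17),c))
x0,y0=int(p[0]),int(p[1]); g=w[y0-18:y0+18,x0-18:x0+18]; m=(g.min(2)>170); rr,cc=np.nonzero(m); print(len(rr),rr.mean()+y0-18,cc.mean()+x0-18)
cv2.imwrite("pics/w9.png",w[:,:,::-1])
E
```

```text
27.1667 [0.4754 0.2431 0.3278] 0.0850872553578663
scene [[np.int32(0), np.int32(0), np.int32(52), np.int32(264), np.int32(2357)], [np.int32(55), np.int32(0), np.int32(68), np.int32(23), np.int32(655)], [np.int32(174), np.int32(0), np.int32(90), np.int32(14), np.int32(488)], [np.int32(255), np.int32(8), np.int32(65), np.int32(75), np.int32(3100)], [np.int32(162), np.int32(17), np.int32(21), np.int32(9), np.int32(135)], [np.int32(133), np.int32(17), np.int32(96), np.int32(100), np.int32(4586)], [np.int32(129), np.int32(18), np.int32(12), np.int32(7), np.int32(39)], [np.int32(255), np.int32(21), np.int32(7), np.int32(5), np.int32(19)], [np.int32(150), np.int32(28), np.int32(19), np.int32(5), np.int32(72)], [np.int32(260), np.int32(39), np.int32(7), np.int32(14), np.int32(45)], [np.int32(269), np.int32(53), np.int32(4), np.int32(5), np.int32(13)], [np.int32(243), np.int32(84), np.int32(68), np.int32(93), np.int32(3693)], [np.int32(204), np.int32(202), np.int32(7), np.int32(5), np.int32(29)], [np.int32(251), np.int32(243), np.int32(49), np.int32(26), np.int32(679)], [np.int32(206), np.int
[... 2689 characters left out ...]
.int32(20), np.int32(364)], [np.int32(301), np.int32(259), np.int32(16), np.int32(15), np.int32(140)], [np.int32(358), np.int32(259), np.int32(29), np.int32(12), np.int32(165)], [np.int32(460), np.int32(260), np.int32(100), np.int32(63), np.int32(2735)], [np.int32(528), np.int32(260), np.int32(13), np.int32(4), np.int32(30)], [np.int32(308), np.int32(295), np.int32(5), np.int32(7), np.int32(16)]]
scene 81 155 180.46913580246914 179.25925925925927
scene 52 155 179.28846153846155 177.51923076923077
side 162 214 244.2283950617284 321.22222222222223
side 227 206 243.28193832599118 320.2026431718062
pred top [271.8386 222.2494] pred collar [271.882 198.139]
14 222.07142857142858 275.2142857142857
```

```bash
python3 - <<'E'
from h import *
for n in ("scene","side"):
    for q in (cv2.imread(f"pics/{n}0.png"),cv2.imread(f"pics/{n}9.png"),eyes.get_image(n)[:,:,::-1].copy()):
        h=cv2.cvtColor(q,cv2.COLOR_BGR2HSV); o=[]
        for lo,hi in (((20,150,80),(32,255,255)),((100,100,60),(125,255,255)),((0,110,40),(15,255,255))):
            m=cv2.inRange(h,lo,hi)
            if n=="scene": m[:150]=0; m[:,350:]=0
            else: m[:150]=0; m[:,:295]=0; m[:,350:]=0
            k,l,st,ce=cv2.connectedComponentsWithStats(m); o+= [tuple(map(int,s)) for s in st[1:] if s[4]>40]
        # white head (below fork)
        g=q[220:260,165:200] if n=="scene" else q[280:312,300:335]
        rr,cc=np.nonzero(g.min(2)>(110 if n=="scene" else 150)); print(n,o,"head",len(rr),rr.mean().round(1),cc.mean().round(1))
E
```

```text
scene [(206, 175, 5, 25, 78), (204, 201, 11, 6, 44), (207, 245, 10, 18, 117), (337, 319, 10, 10, 80), (240, 196, 31, 18, 340), (331, 252, 19, 10, 56), (286, 271, 44, 76, 2728)] head 830 13.8 15.0
scene [(206, 175, 5, 21, 66), (208, 248, 9, 15, 80), (337, 319, 10, 11, 78), (240, 196, 31, 18, 340), (286, 271, 44, 76, 2593)] head 778 13.8 14.1
scene [(206, 175, 5, 21, 67), (209, 249, 8, 14, 76), (337, 319, 10, 10, 73), (240, 196, 31, 18, 340), (286, 271, 44, 76, 2585)] head 778 13.7 14.2
side [(304, 199, 13, 34, 265), (301, 262, 15, 21, 234), (300, 162, 10, 11, 86), (313, 162, 29, 45, 670), (312, 178, 9, 18, 64)] head 219 11.8 15.9
side [(304, 199, 13, 34, 256), (301, 262, 15, 21, 233), (299, 163, 11, 10, 86), (313, 162, 29, 45, 668), (312, 178, 9, 18, 66)] head 310 11.0 17.1
side [(305, 199, 12, 34, 254), (301, 262, 15, 21, 229), (299, 162, 11, 11, 87), (313, 162, 29, 45, 668), (311, 178, 10, 18, 66)] head 291 11.4 16.4
```

All unchanged; the brush is back and at rest. I'm handing in.

```bash
python3 -c "
from rig import env; print(env.close_job())"
```

```text
the job is handed in; nothing more can be done
None
```

The brush is back in the rack's fork and the job is handed in, with about 27 s on the clock. I brushed the jar twice up the far wall and then twice up the near wall.

- **Strokes:** each ran from about 1–2 mm above the jar's floor until the top of the bristles was level with the mouth. I pushed the bristles about 8 mm past first contact. Bending moments measured at the floor before the first far and first near strokes were about equal and opposite, +0.13 and −0.14 N m, so both walls were rubbed. I aimed about 10° off world x, since "near" could mean either straight back along x or straight toward the robot.
- **Jar and surroundings:** the jar's outline in the scene camera stayed within 1 pixel throughout. At the end the jar, the vial's cap and the yellow brush were where they started. I didn't check the white bottle, wash bottle, beaker or mortar separately. A before/after picture difference there was swamped by the arm's shadows.
- **Brush:** a contact force of 3.5 N showed the collar on its seat before I let go. After that, the handle and bristle head stayed within 2 pixels of their starting place, and the head held still between two later pictures. The gripper is open and above it.
- **Doubtful check:** in the last wrist picture the handle top was about 3 pixels (2 mm) off the prediction, but that came from only 14 pixels. I could not look at the final state by eye because the 12 views were used up, so those last checks are numbers only.

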